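# Weigh out pigment blocks for grinding and clear the bench

## Task

Weigh out a batch of pigment: set the empty white tub upright in the centre of the balance's pan, then add rectangular pigment blocks until, with your hands off, the pointer rests between the two tape marks on the dial, never pushing the pan down to its stop. Then stand the loaded tub on the marble grinding slab with its blocks in it. Clear the bench as well: every block left over goes in the wooden tray and every round paint cake in the round tin, and the other things stay where they are.

Things in the scene. Friction and masses are not known exactly. Their poses are not given: they have to be found in the camera images.
- pan_centre (a point): Centre of the top of the spring balance's pan: a level round steel pan, 140 mm across, on a stem over a cream metal case, top 114 mm above the bench when unloaded. A white dial 88 mm across slopes down beside the pan. x axis: from the pan's axis towards the dial; z up. Case: 62 mm high, from x = -80 mm to x = +144 mm, 75 mm either side in y.
- pan (a joint): How far the pan is down, m: 0 unloaded, stop at 0.045. Linear spring, 200 N/m (49 mm per kg), settles in 1 s. The dial's black pointer turns clockwise with it from the uphill side, 4.57 rad per kg; ticks every 50 g. Facing edges of two blue tape strips on the dial mark the wanted load, tub included: 0.42 kg (20.6 mm down) and 0.57 kg (28.0 mm down).
- tub: Empty open white plastic tub, rectangular, 116 mm (its x) x 66 mm (its y) x 60 mm high, walls and floor 3 mm, 0.12 kg; a small lip adds 3 mm all round at the top (look only). Origin: centre of its underside, z up. It starts on the bench at the near left or near right. It can be taken across its 66 mm width.
- slab: White marble grinding slab, fixed, 210 mm (x) x 190 mm (y), 18 mm thick, lying on the bench; it and the balance stand one at the left and one at the right. Origin: centre of its underside.
- tray: Low open wooden tray, fixed, 130 mm (x) x 150 mm (y) x 32 mm high outside, walls and floor 7 mm, at the far middle of the bench. Origin: centre of its underside.
- tin: Round open steel tin, fixed, 136 mm across and 36 mm high, wall 3.5 mm, floor 4 mm, beside the tray. Origin: centre of its underside.
- block1: Rectangular pressed block of raw earth pigment, 90 mm (x) x 24 mm (y) x 22 mm (z), rigid, lying flat on the bench. Origin at its centre. Weighs about 0.1 kg; single blocks differ, 0.085 to 0.12 kg. Four or five blocks are there; None if absent.
- block2: Rectangular pressed block of raw earth pigment, 90 mm (x) x 24 mm (y) x 22 mm (z), rigid, lying flat on the bench. Origin at its centre. Weighs about 0.1 kg; single blocks differ, 0.085 to 0.12 kg. Four or five blocks are there; None if absent.
- block3: Rectangular pressed block of raw earth pigment, 90 mm (x) x 24 mm (y) x 22 mm (z), rigid, lying flat on the bench. Origin at its centre. Weighs about 0.1 kg; single blocks differ, 0.085 to 0.12 kg. Four or five blocks are there; None if absent.
- block4: Rectangular pressed block of raw earth pigment, 90 mm (x) x 24 mm (y) x 22 mm (z), rigid, lying flat on the bench. Origin at its centre. Weighs about 0.1 kg; single blocks differ, 0.085 to 0.12 kg. Four or five blocks are there; None if absent.
- block5: Rectangular pressed block of raw earth pigment, 90 mm (x) x 24 mm (y) x 22 mm (z), rigid, lying flat on the bench. Origin at its centre. Weighs about 0.1 kg; single blocks differ, 0.085 to 0.12 kg. Four or five blocks are there; None if absent.
- cake1: Round finished paint cake, a disc 56 mm across and 20 mm thick, of the same earth colour as the blocks, 0.09 kg, lying flat. Origin at its centre, z along its axis. Two or three are there; None if absent.
- cake2: Round finished paint cake, a disc 56 mm across and 20 mm thick, of the same earth colour as the blocks, 0.09 kg, lying flat. Origin at its centre, z along its axis. Two or three are there; None if absent.
- cake3: Round finished paint cake, a disc 56 mm across and 20 mm thick, of the same earth colour as the blocks, 0.09 kg, lying flat. Origin at its centre, z along its axis. Two or three are there; None if absent.
- pot1: Bystander: small lidded glass pot, 39 mm across, 34 mm high, standing among the blocks and cakes. Origin: centre of its underside.
- pot2: Bystander: small lidded glass pot, 39 mm across, 34 mm high, standing among the blocks and cakes. Origin: centre of its underside.
- jar: Bystander: lidded pigment jar with brass cap, 64 mm across, 85 mm high, standing near left or near right, across from the tub. Origin: centre of its underside.
- muller: Bystander: glass muller (hand grinder with a wide foot and a knob), 72 mm across, 90 mm high, at the far edge. Origin: centre of its underside.
- paint_tube: Bystander: metal paint tube lying at the far edge, about 110 mm long (its x), 36 mm wide, 20 mm thick. Origin: under its middle.
- palette_knife: Bystander: palette knife, 190 mm long (its x), handle 18 mm thick, lying at the far edge. Origin: under its middle.

How it is judged:
On the way, in this order (a step that is already met when the one before it is completed fails the run):
1. the tub stands upright on the balance pan, centred within 15 mm, let go, and the blocks are not in it yet (horizontal distance between tub and pan_centre below 0.015 m and z of tub in the frame of pan_centre between -0.004 and 0.006 m and angle between tub's own z axis and vertical below 0.1 rad and contact force between the fingers and tub below 0.2 N and not (x of block1 in the frame of tub between -0.058 and 0.058 m and y of block1 in the frame of tub between -0.033 and 0.033 m and z of block1 in the frame of tub between 0 and 0.065 m) and not (x of block2 in the frame of tub between -0.058 and 0.058 m and y of block2 in the frame of tub between -0.033 and 0.033 m and z of block2 in the frame of tub between 0 and 0.065 m) and not (x of block3 in the frame of tub between -0.058 and 0.058 m and y of block3 in the frame of tub between -0.033 and 0.033 m and z of block3 in the frame of tub between 0 and 0.065 m) and not (x of block4 in the frame of tub between -0.058 and 0.058 m and y of block4 in the frame of tub between -0.033 and 0.033 m and z of block4 in the frame of tub between 0 and 0.065 m) and not (x of block5 in the frame of tub between -0.058 and 0.058 m and y of block5 in the frame of tub between -0.033 and 0.033 m and z of block5 in the frame of tub between 0 and 0.065 m)), for 0.3 s.
2. with the tub still centred on the pan and nothing touched by the fingers, the pan has come to rest between the two marks (20.6 to 28.0 mm down) (horizontal distance between tub and pan_centre below 0.015 m and z of tub in the frame of pan_centre between -0.004 and 0.006 m and angle between tub's own z axis and vertical below 0.1 rad and contact force between the fingers and tub below 0.2 N and value of joint pan between 0.0206 and 0.028 m and velocity of joint pan between -0.004 and 0.004 m/s and contact force between the fingers and pan below 0.1 N), for 0.5 s.
At the end, for the whole second after the job is handed in: The tub stands upright and still on the slab (centre within 85 mm in x, 75 mm in y of the slab's), bearing on it with 3.9 to 5.8 N; every block present lies in the tub or in the tray, every cake present in the tin (within 60 mm of its axis), all at rest (x of tub in the frame of slab between -0.085 and 0.085 m and y of tub in the frame of slab between -0.075 and 0.075 m and z of tub in the frame of slab between 0.013 and 0.024 m and angle between tub's own z axis and vertical below 0.1 rad and linear speed of tub below 0.02 m/s and contact force between tub and slab between 3.9 and 5.8 N and ((x of block1 in the frame of tub between -0.058 and 0.058 m and y of block1 in the frame of tub between -0.033 and 0.033 m and z of block1 in the frame of tub between 0 and 0.065 m) or (x of block1 in the frame of tray between -0.06 and 0.06 m and y of block1 in the frame of tray between -0.07 and 0.07 m and z of block1 in the frame of tray between 0 and 0.07 m)) and ((x of block2 in the frame of tub between -0.058 and 0.058 m and y of block2 in the frame of tub between -0.033 and 0.033 m and z of block2 in the frame of tub between 0 and 0.065 m) or (x of block2 in the frame of tray between -0.06 and 0.06 m and y of block2 in the frame of tray between -0.07 and 0.07 m and z of block2 in the frame of tray between 0 and 0.07 m)) and ((x of block3 in the frame of tub between -0.058 and 0.058 m and y of block3 in the frame of tub between -0.033 and 0.033 m and z of block3 in the frame of tub between 0 and 0.065 m) or (x of block3 in the frame of tray between -0.06 and 0.06 m and y of block3 in the frame of tray between -0.07 and 0.07 m and z of block3 in the frame of tray between 0 and 0.07 m)) and ((x of block4 in the frame of tub between -0.058 and 0.058 m and y of block4 in the frame of tub between -0.033 and 0.033 m and z of block4 in the frame of tub between 0 and 0.065 m) or (x of block4 in the frame of tray between -0.06 and 0.06 m and y of block4 in the frame of tray between -0.07 and 0.07 m and z of block4 in the frame of tray between 0 and 0.07 m)) and ((x of block5 in the frame of tub between -0.058 and 0.058 m and y of block5 in the frame of tub between -0.033 and 0.033 m and z of block5 in the frame of tub between 0 and 0.065 m) or (x of block5 in the frame of tray between -0.06 and 0.06 m and y of block5 in the frame of tray between -0.07 and 0.07 m and z of block5 in the frame of tray between 0 and 0.07 m)) and horizontal distance between each of cake1, cake2, cake3 and tin below 0.06 m and z of cake1 in the frame of tin between 0 and 0.08 m and z of cake2 in the frame of tin between 0 and 0.08 m and z of cake3 in the frame of tin between 0 and 0.08 m and linear speed of each of block1, block2, block3, block4, block5, cake1, cake2, cake3 below 0.03 m/s); the robot touches nothing.
It fails at once if the pan is pressed down onto its stop (more than 43 mm down) (value of joint pan above 0.043 m).
It fails at once if a thing that is not part of the job (a small pot, the lidded jar, the muller, the paint tube, the palette knife) is moved more than 60 mm (distance of any of pot1, pot2, jar, muller, paint_tube, palette_knife from where it was at the start of the episode above 0.06 m).
It fails at once if a small pot, the lidded jar or the muller is knocked over (angle between any of pot1, pot2, jar, muller's own z axis and vertical above 0.7 rad).
Of block1, block2, block3, block4, block5 only 4 to 5 are there at a start; the rules pass over those that are not, and their reading is None.
Of cake1, cake2, cake3 only 2 to 3 are there at a start; the rules pass over those that are not, and their reading is None.
At some moment in a run one of block1, block2, block3, block4, block5, cake1, cake2, cake3, tub may be knocked a few centimetres aside while the robot is not near it.
It also fails if it takes over 210 s, if anything falls off the work surface, if the arm or the gripper's body presses on something with over 40 N, if the wrist force passes 120 N, or if a joint passes its speed limit or range.

## Robot

A 6-joint arm with a two-finger parallel gripper is mounted at the origin on the work surface. World frame = base frame: x ahead of the robot, y to its left, z up, the work surface at z = 0. Lengths are in m, angles in rad, forces in N, time in s.
With the tool pointing down it reaches from about 0.35 to 0.975 m from the base axis. Payload 4.9 kg.
Tool frame: the origin (TCP) lies at the very end of the fingers, on their centre line; the grasp point (between the pads) lies 19 mm behind it; z points along the fingers, y is the line along which they close (so a half turn about z gives the same grasp; the last joint's range is limited). The gripper opens to 85 mm and grips with 20 to 120 N. Pads are 22 mm wide; open, the fingers measure 114 mm over their backs; the gripper's body (76 mm by 85 mm) begins 54 mm behind the grasp point. The pads swing forward as they close: fully open they stand 13 mm farther back than shut.
Start: joints at [-0.119, 0.053, 1.613, -0, 1.476, -0.119], TCP at [0.625, 0, 0.231] pointing down, gripper open.
Joint ranges: [-3.01, 3.01], [-1.01, 2.22], [0.06, 2.58], [-1.02, 4.17], [0.09, 2.62], [-3.14, 3.14]. Speed limits (rad/s): [2.57, 2.57, 3.14, 3.14, 3.14, 3.14].

## Interface

Orientations are given as a rotation vector (axis times angle).
In Python, from station import get_obs, get_image, get_calibration, finish_job gives the robot as it stands.
- The arm moves only by the tool servo_tool, never from a script. Its argument "increments" is a list of rows, each a list of 5 numbers: the opening, from 0 (shut) to 1 (fully open), then the shift along the tool's x, y, z in mm, then the turn about the tool's z in degrees. In form: [[jaw, tx, ty, tz, spin], ...]. A call has 1 to 12 rows; each row shifts and turns the commanded pose from where the row before left it, along the tool's axes as they then stand; what a row does not reach is not made up. A row lasts 1/8 s, in which the tool goes at most 62.5 mm and 10.7 degrees, less where a joint would pass 70% of its speed; a pose out of reach is approached as far as the arm can. A call is refused whole if a number of a shift passes 62.5 or a number of a turn 10.7, either way. A call with a gripper value outside its range is refused whole. The fingers move at their own pace and stop on an object; "force" is the grip in N (left out, the last holds). Time passes only in rows, so rows that do not move let the fingers close. It gives the time, the measured TCP pose, the force, the opening and the grip force at its end, in the units of the state.
- get_obs(): the state, without advancing time (a new reading comes with each control period).
- get_image(name): name is "scene" or "side" or "wrist"; returns the picture (480x640x3 uint8, red, green, blue); there is no depth.
- get_calibration(name): a dict with "fx", "fy", "cx", "cy" (pixels), "R" (3x3) and "t" (3): a world point X has camera coordinates R X + t; the wrist camera has in their place "mount" (4x4, takes a point from camera to tool coordinates, whose origin is the TCP and whose axes are the flange's). Camera axes: x right, y down, z forward; pixel columns grow to the right and rows downward; lengths in m; the calibration is good to about 2 mm. A picture is of the moment at which its call begins: read the wrist's pose just before it. get_calibration takes no time and is no camera call.
- finish_job(): hands the job in; it is judged then, once.
The state is a dict: "t": time; "q": joint angles; "dq": joint speeds; "effort": joint torques, N m; "tool_pos": TCP position; "tool_rot": TCP orientation; "contact_force": force on the tool from outside, world axes, zero at the start; "wrist_torque": the same for the moment, N m; "opening": finger opening in m; "grip_force": force on a finger pad.
Only numpy, scipy, OpenCV 4.12 (cv2) and the standard library are available. Lean on these libraries where they do the work, as an engineer would, in place of code of your own. Each camera call takes 0.05 s, during which the arm holds its last target. There are 200 camera calls.

## Working session

There is one attempt and no reset: what is moved stays moved. The work goes in short steps, Python scripts to look and compute and a tool call to move; the robot and the scene stay as the last step left them, time stands still between calls to the robot, and variables do not carry over. Pictures are saved under pics/ and viewed, at most 14 in all, crops included, and the job is handed in when it is done.

Besides the shell and the picture viewer there is one more tool, called after "Call:" as name(argument=value, ...), one argument or row to a line, values as JSON. servo_tool: Moves the arm, as the interface text tells. Its arguments: {"type":"object","properties":{"increments":{"type":"array"},"force":{"type":"number"}},"required":["increments"]}

```bash
mkdir -p pics
cat > h.py <<'E'
import numpy as np, cv2
from station import get_obs,get_image,get_calibration,finish_job
from scipy.spatial.transform import Rotation as Ro
def save(n,f,crop=None,scale=1):
    im=get_image(n)
    o=im if crop is None else im[crop[1]:crop[3],crop[0]:crop[2]]
    if scale!=1:o=cv2.resize(o,None,fx=scale,fy=scale,interpolation=cv2.INTER_CUBIC)
    cv2.imwrite('pics/'+f,o[:,:,::-1]); return im
def cam(n,obs=None):
    c=get_calibration(n);K=np.array([[c['fx'],0,c['cx']],[0,c['fy'],c['cy']],[0,0,1.]])
    if 'mount' in c:
        o=obs or get_obs();T=np.eye(4);T[:3,:3]=Ro.from_rotvec(o['tool_rot']).as_matrix();T[:3,3]=o['tool_pos']
        M=np.linalg.inv(T@np.array(c['mount']));return K,M[:3,:3],M[:3,3]
    return K,np.array(c['R']),np.array(c['t'])
def ray(C,uv,z):
    K,R,t=C;uv=np.atleast_2d(uv).astype(float)
    d=(np.linalg.inv(K)@np.c_[uv,np.ones(len(uv))].T).T@R
    o=-R.T@t; s=(z-o[2])/d[:,2]; return o+s[:,None]*d
def proj(C,X):
    K,R,t=C;p=(K@(R@np.atleast_2d(X).T+t[:,None])).T;return p[:,:2]/p[:,2:]
E
python3 - <<'E'
from h import *
print(get_obs())
for n in('scene','side','wrist'):
    save(n,n+'0.png');c=get_calibration(n);print(n,{k:np.round(v,3).tolist() for k,v in c.items()})
E
```

```text
{'t': 0.0, 'q': array([-1.18963468e-01,  5.33706827e-02,  1.61427360e+00, -8.74959742e-06,
        1.47600488e+00, -1.19024866e-01]), 'dq': array([ 1.03878433e-03,  6.80338373e-04, -9.37496148e-04,  1.90807162e-05,
        1.54435555e-03,  2.19108372e-04]), 'effort': array([ 2.70554956e-04, -3.93670499e+01, -3.70175600e+01, -1.62778279e-04,
        6.93513779e-03, -6.06393527e-06]), 'tool_pos': array([6.24383979e-01, 9.44282011e-05, 2.30066636e-01]), 'tool_rot': array([-2.22023268e+00, -2.22037086e+00,  2.00661373e-03]), 'contact_force': array([ 0.11923905, -0.23775691, -0.08752623]), 'wrist_torque': array([-0.01869625, -0.05500557, -0.01106196]), 'grip_force': 0.0, 'opening': 0.08547865937373982}
scene {'fx': 515.553, 'fy': 515.553, 'cx': 317.16, 'cy': 230.679, 'R': [[-0.618, 0.786, 0.003], [0.559, 0.443, -0.701], [-0.552, -0.432, -0.713]], 't': [0.363, -0.254, 1.385]}
side {'fx': 547.197, 'fy': 547.197, 'cx': 318.235, 'cy': 239.309, 'R': [[0.995, -0.102, 0.01], [-0.066, -0.715, -0.696], [0.078, 0.691, -0.718]], 't': [-0.573, 0.112, 1.221]}
wrist {'fx': 369.059, 'fy': 369.059, 'cx': 319.886, 'cy': 233.86, 'mount': [[0.0, -0.965, -0.263, 0.067], [1.0, 0.0, 0.001, 0.0], [-0.001, -0.263, 0.965, -0.142], [0.0, 0.0, 0.0, 1.0]]}
```

View pics/scene0.png

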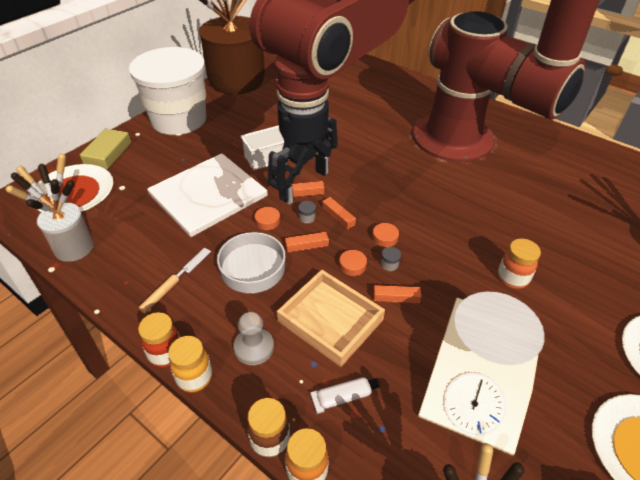

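View pics/side0.png

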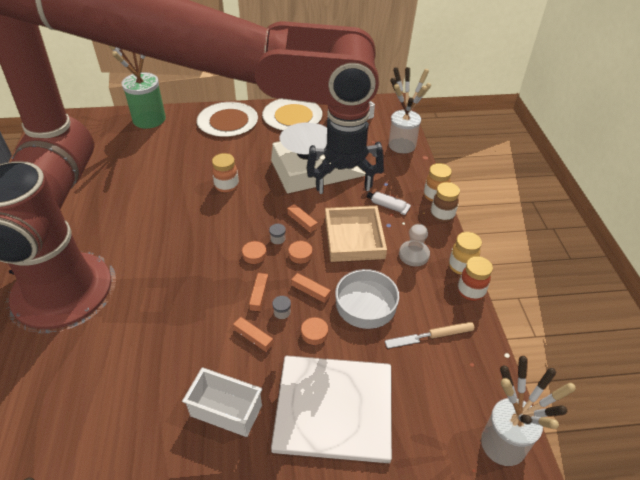

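View pics/wrist0.png

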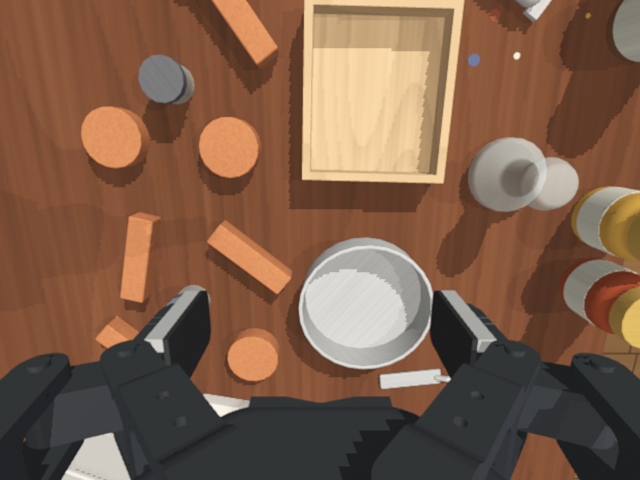

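Scene: 4 blocks, 3 cakes and 2 pots stand mid-bench. The balance is at +y and the slab at −y, with the tub near right. Side-view pixels: tub (223,402), slab (335,408), tray (355,233), tin (367,298), pan (~305,140). Next I measure positions.

```bash
cat >> h.py <<'E'
def orange(im):
    h=cv2.cvtColor(im,cv2.COLOR_RGB2HSV)
    return cv2.inRange(h,(4,110,110),(15,255,255))
def blobs(im,C,z=0.011,amin=150,amax=9000):
    m=cv2.morphologyEx(orange(im),cv2.MORPH_OPEN,np.ones((3,3),np.uint8)); out=[]
    for c in cv2.findContours(m,cv2.RETR_EXTERNAL,cv2.CHAIN_APPROX_NONE)[0]:
        a=cv2.contourArea(c)
        if amin<a<amax:
            P=ray(C,c[:,0],z)[:,:2]; (x,y),(w,h),an=cv2.minAreaRect((P*1000).astype(np.float32))
            if w<h: w,h,an=h,w,an+90
            mm=cv2.moments(c);uv=[mm['m10']/mm['m00'],mm['m01']/mm['m00']]
            X=ray(C,uv,z)[0]
            out.append((np.round(X[:2]*1000),np.round([x,y]),round(w),round(h),round((an+90)%180-90),np.round(uv)))
    return out
E
python3 - <<'E'
from h import *
for n in('side','scene','wrist'):
    im=cv2.imread(f'pics/{n}0.png')[:,:,::-1].copy();C=cam(n);print(n)
    for b in blobs(im,C): print(*b)
S=cam('side');N=cam('scene')
def rim(n,pts,z):return np.round(ray(cam(n),pts,z)[:,:2]*1000).tolist()
print('tubrim',rim('side',[(203,372),(262,392),(249,432),(187,404)],.06))
print('slab',rim('side',[(285,358),(391,363),(391,459),(274,453)],.018))
print('slab sc',rim('scene',[(149,191),(217,156),(266,192),(196,231)],.018))
print('tray',rim('side',[(326,209),(381,207),(385,260),(332,261)],.032))
print('tin side',rim('side',[(367,272),(367,318),(336,296),(399,296)],.036))
print('pan sc',rim('scene',[(456,327),(543,327),(500,294),(500,361)],.114), 'dial',rim('scene',[(475,403)],.1))
print('pots side top',rim('side',[(277,229),(282,301)],.034),'scene',rim('scene',[(307,206),(391,253)],.034))
E
```

```text
side
[ 996. -343.] [ 996. -341.] 73 16 22 [553. 387.]
[1027. -434.] [1037. -430.] 329 163 48 [590. 430.]
[-131.   45.] [-128.   51.] 81 27 -74 [  5. 275.]
[-120.  441.] [-118.  442.] 147 68 -57 [ 51. 165.]
[-260.  580.] [-253.  583.] 138 53 -61 [ 12. 138.]
[363. 624.] [363. 628.] 111 108 -5 [228. 119.]
[-31. 615.] [-32. 590.] 322 202 -87 [ 95. 128.]
[835. 592.] [842. 586.] 310 92 75 [382. 118.]
[ 712. 1058.] [ 692. 1066.] 417 248 -14 [326.  48.]
[ 292. 1322.] [ 371. 1279.] 1050 300 -26 [212.  20.]
scene
[916. 240.] [912. 237.] 64 35 -47 [307. 470.]
[919. 164.] [920. 162.] 37 18 -49 [268. 440.]
[777. 357.] [779. 356.] 102 41 85 [424. 446.]
[635. 507.] [633. 519.] 122 34 86 [553. 434.]
[600. 498.] [600. 499.] 85 10 -89 [555. 413.]
[778. 261.] [781. 263.] 52 16 58 [371. 409.]
[585. 485.] [585. 489.] 71 10 -88 [551. 402.]
[829. 118.] [828. 122.] 117 13 89 [284. 381.]
[ 920. -105.] [ 920. -108.] 55 33 -49 [155. 347.]
[639. 220.] [643. 218.] 52 22 -70 [395. 338.]
[710. 144.] [681. 147.] 289 217 -51 [338. 342.]
[392. 455.] [394. 437.] 220 68 87 [573. 315.]
[ 925. -291.] [ 926. -295.] 150 12
[... 1155 characters left out ...]
t
[ 896. -317.] [ 901. -311.] 80 69 0 [542. 461.]
[ 965. -176.] [ 960. -179.] 33 19 0 [624. 359.]
[ 931. -127.] [ 939. -124.] 132 72 78 [603. 319.]
tubrim [[333.0, -276.0], [440.0, -327.0], [415.0, -400.0], [307.0, -338.0]]
slab [[485.0, -234.0], [693.0, -266.0], [656.0, -453.0], [455.0, -422.0]]
slab sc [[660.0, -440.0], [469.0, -413.0], [494.0, -225.0], [681.0, -257.0]]
tray [[613.0, 174.0], [751.0, 169.0], [728.0, -8.0], [607.0, 0.0]]
tin side [[680.0, -43.0], [660.0, -167.0], [603.0, -104.0], [737.0, -116.0]]
pan sc [[625.0, 312.0], [539.0, 421.0], [520.0, 339.0], [639.0, 393.0]] dial [[716.0, 392.0]]
pots side top [[488.0, 113.0], [487.0, -105.0]] scene [[485.0, -109.0], [489.0, 112.0]]
```

Run:
```python
from h import *
for n,pts in(('side',[(258,288),(314,329),(302,219),(400,150),(280,350)]),('wrist',[(115,137),(252,353),(138,230),(143,215),(60,200),(250,420)]),('scene',[(398,294),(330,250)])):
    h=cv2.cvtColor(cv2.imread(f'pics/{n}0.png'),cv2.COLOR_BGR2HSV);print(n,[h[v,u].tolist() for u,v in pts])
s=open('h.py').read().replace("(4,110,110),(15,255,255)","(4,125,165),(14,255,255)");open('h.py','w').write(s)
import importlib,h as H;importlib.reload(H)
for n in('side','scene','wrist'):
    im=cv2.imread(f'pics/{n}0.png')[:,:,::-1].copy();C=cam(n);print(n)
    for b in H.blobs(im,C):
        if 350<b[0][0]<800 and abs(b[0][1])<260 and b[2]<110:print(*b)
```

```text
side [[11, 135, 219], [11, 135, 219], [10, 137, 210], [16, 36, 119], [9, 141, 127]]
wrist [[12, 145, 222], [12, 145, 225], [12, 147, 214], [11, 151, 192], [10, 146, 131], [96, 24, 54]]
scene [[10, 181, 237], [9, 182, 101]]
side
[ 423. -160.] [ 422. -159.] 91 25 -43 [253. 331.]
[ 550. -164.] [ 550. -163.] 55 54 85 [314. 328.]
[554. -47.] [554. -47.] 90 25 -40 [311. 285.]
[437. -49.] [437. -47.] 91 25 76 [258. 289.]
[539.  64.] [539.  64.] 52 52 -5 [300. 249.]
[429.  72.] [429.  73.] 55 55 -5 [254. 249.]
[555. 178.] [553. 180.] 89 25 -55 [303. 216.]
scene
[672. 152.] [670. 152.] 98 18 -2 [354. 330.]
[555. 163.] [552. 168.] 85 38 -55 [394. 293.]
[538.  55.] [539.  55.] 68 54 36 [353. 262.]
[552. -56.] [552. -55.] 91 41 -40 [307. 241.]
[429.  64.] [427.  65.] 68 56 60 [386. 234.]
[ 550. -171.] [ 551. -171.] 71 54 41 [267. 217.]
[433. -56.] [433. -56.] 104 29 73 [340. 211.]
[ 417. -162.] [ 416. -162.] 75 46 -43 [308. 188.]
wrist
[ 551. -171.] [ 550. -171.] 66 55 88 [254. 355.]
[ 401. -144.] [ 401. -146.] 42 30 44 [116. 333.]
[553. -56.] [554. -57.] 92 31 -40 [250. 257.]
[435. -55.] [435. -57.] 99 27 75 [136. 256.]
[538.  55.] [538.  54.] 56 56 85 [229. 146.]
[428.  65.] [427.  64.] 58 56 70 [112. 136.]
[561. 157.] [559. 160.] 62 24 -55 [247.  28.]
```

Call:
servo_tool(
  increments=[
    [1,-48,-36,0,0],
    [1,-48,-36,0,0],
    [1,-48,-36,0,0],
    [1,-48,-36,0,0],
    [1,-48,-36,0,0],
    [1,-48,-36,0,0],
    [1,-48,-36,0,0],
    [1,0,0,0,-10.4],
    [1,0,0,0,-10.4],
    [1,0,0,0,-10.4],
    [1,0,0,0,-10.4],
    [1,0,0,0,-10.4],
  ],
)

```text
t: 1.65
tool_pos: [0.3728, -0.3358, 0.2309]
tool_rot: [-1.014, -2.973, -0.001]
contact_force: [0.1, 0.1, 0.5]
opening: 0.0857
grip_force: 0.0
```

```bash
cat >> h.py <<'E'
def pose(pr=True):
    o=get_obs();R=Ro.from_rotvec(o['tool_rot']).as_matrix();h=np.degrees(np.arctan2(R[1,1],R[0,1]))
    if pr:print('t%.1f'%o['t'],'pos',np.round(o['tool_pos']*1000,1),'yhead %.1f'%h,'tilt %.2f'%np.degrees(np.arccos(-R[2,2])),'open %.1f'%(o['opening']*1000),'F',np.round(o['contact_force'],1),'grip %.1f'%o['grip_force'],'q6 %.2f'%o['q'][5])
    return o,h
def to(x,y,z,h=None):
    """tool-frame shift (mm) and spin (deg) to bring the TCP to x,y,z mm, y-heading h; shift in present axes, and in axes after spin"""
    o,h0=pose();p=o['tool_pos']*1000;d=np.array([x,y,z])-p
    sp=0 if h is None else -(((h-h0)+90)%180-90)
    for hh in(h0,h0-sp):
        a=np.radians(hh);ty=d[0]*np.cos(a)+d[1]*np.sin(a);tx=-d[0]*np.sin(a)+d[1]*np.cos(a)
        print('tx %.1f ty %.1f tz %.1f |%.0f| spin %.1f'%(tx,ty,-d[2],np.hypot(tx,ty),sp))
E
python3 - <<'E'
from h import *
pose();im=save('wrist','w1.png')
E
```

```text
t1.6 pos [ 372.8 -335.8  230.9] yhead 52.3 tilt 0.04 open 85.7 F [0.1 0.1 0.5] grip 0.0 q6 -1.80
```

View pics/w1.png

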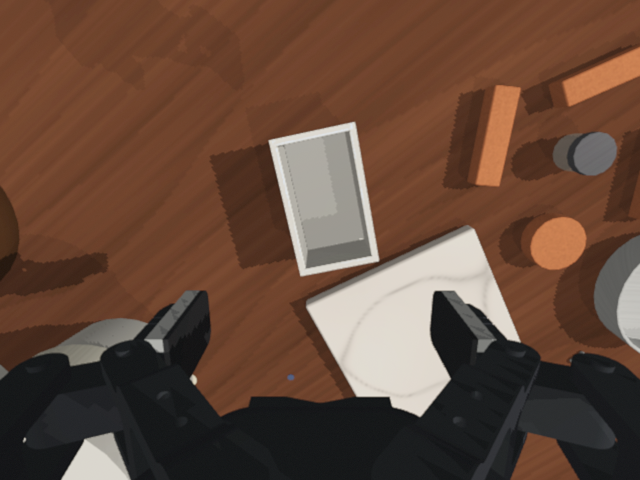

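Wrist view: the tub rim corners are at (270,140), (356,123), (379,262) and (302,276).

Run:
```python
from h import *
C=cam('wrist');P=ray(C,[(270,140),(356,123),(379,262),(302,276)],.06)*1000
print(P.round(),P.mean(0).round(1));L=(P[2]+P[3]-P[0]-P[1])/2;print(np.hypot(*L[:2]),np.degrees(np.arctan2(L[1],L[0])),np.hypot(*(P[1]-P[0])[:2]))
print('slab corners',ray(C,[(307,300),(473,228)],.018).round(3).tolist())
o=dict(tool_pos=[.6244,.0001,.2301],tool_rot=[-2.22023268,-2.22037086,2.0e-3]);W=cam('wrist',o)
T=ray(W,[(303,3),(463,-5),(443,183),(303,180)],.032)*1000;print('tray',T.round(),T.mean(0))
T=ray(W,[(299,305),(432,305),(366,238),(366,368)],.036)*1000;print('tin',T.round(),T.mean(0))
for b in blobs(cv2.imread('pics/w1.png')[:,:,::-1].copy(),C):
    if b[2]<110:print(*b)
```

```text
[[ 300. -331.   60.]
 [ 332. -267.   60.]
 [ 441. -320.   60.]
 [ 410. -384.   60.]] [ 370.8 -325.3   60. ]
122.02264132443115 -25.96483378011074 71.62157406849946
slab corners [[0.446, -0.408, 0.018], [0.485, -0.229, 0.018]]
tray [[611. 169.  32.]
 [741. 175.  32.]
 [738.  22.  32.]
 [609.  25.  32.]] [674.83591135  97.78536647  32.        ]
tin [[ 604.  -99.   36.]
 [ 737.  -99.   36.]
 [ 669.  -29.   36.]
 [ 673. -171.   36.]] [670.59675086 -99.35576677  36.        ]
[ 555. -167.] [ 555. -167.] 56 54 53 [558. 243.]
[ 424. -162.] [ 426. -163.] 91 23 -43 [498. 135.]
[438. -60.] [438. -60.] 70 23 77 [603.  77.]
```

```bash
python3 -c "
from h import *
to(371,-325,18,64)"
```

```text
t1.7 pos [ 372.8 -335.8  230.9] yhead 52.5 tilt 0.04 open 85.6 F [ 0.6 -0.4 -0.2] grip 0.0 q6 -1.80
tx 8.0 ty 7.5 tz 212.9 |11| spin -11.5
tx 6.4 ty 8.9 tz 212.9 |11| spin -11.5
```

Call:
servo_tool(
  increments=[
    [1,0,0,0,-6],
    [1,0,0,0,-5.5],
    [1,6.4,8.9,50,0],
    [1,0,0,60,0],
    [1,0,0,60,0],
    [1,0,0,42,0],
    [1,0,0,0,0],
    [0.5,0,0,0,0],
    [0.5,0,0,0,0],
    [0.5,0,0,0,0],
    [0.5,0,0,0,0],
    [0.5,0,0,0,0],
  ],
  force=25,
)

```text
t: 3.2
tool_pos: [0.3725, -0.3267, 0.0218]
tool_rot: [0.72, 3.055, -0.004]
contact_force: [-0.9, 1.6, 8.3]
opening: 0.0656
grip_force: 31.1
```

```bash
python3 -c "
from h import *
to(581,366,190,101)"
```

```text
t3.2 pos [ 372.5 -326.7   21.8] yhead 63.5 tilt 0.24 open 65.6 F [-0.9  1.6  8.3] grip 31.1 q6 -1.98
tx 122.7 ty 712.9 tz -168.2 |723| spin -37.5
tx -336.8 ty 640.2 tz -168.2 |723| spin -37.5
```

Call:
servo_tool(
  increments=[
    [0.5,0,0,-40,0],
    [0.5,0,0,-60,0],
    [0.5,0,0,-60,0],
    [0.5,10,55,0,0],
    [0.5,10,58,0,0],
    [0.5,10,58,0,0],
    [0.5,10,58,0,0],
    [0.5,10,58,0,0],
    [0.5,10,58,0,0],
    [0.5,10,58,0,0],
    [0.5,10,58,0,0],
    [0.5,10,58,0,0],
  ],
)

```text
t: 4.7
tool_pos: [0.5224, 0.1815, 0.1797]
tool_rot: [0.719, 3.057, 0.0]
contact_force: [-0.5, -0.2, -1.4]
opening: 0.066
grip_force: 30.2
```

Call:
servo_tool(
  increments=[
    [0.5,11,60,0,0],
    [0.5,11,60,0,0],
    [0.5,9,60,0,0],
    [0.5,0,0,0,0],
    [0.5,0,0,0,0],
  ],
)

```text
t: 5.32
tool_pos: [0.5745, 0.3541, 0.1789]
tool_rot: [-0.719, -3.057, 0.002]
contact_force: [-0.7, 1.1, -1.3]
opening: 0.0657
grip_force: 30.2
```

Run:
```python
from h import *
to(581,366,138)
a=save('scene','s2.png',(400,200,620,460),2.0);b=save('side','d2.png',(180,60,440,240),2.0)
```

```text
t5.3 pos [574.5 354.1 178.9] yhead 63.5 tilt 0.07 open 65.7 F [-0.7  1.1 -1.3] grip 30.2 q6 -0.67
tx -0.6 ty 13.6 tz 40.9 |14| spin 0.0
tx -0.6 ty 13.6 tz 40.9 |14| spin 0.0
```

View pics/s2.png

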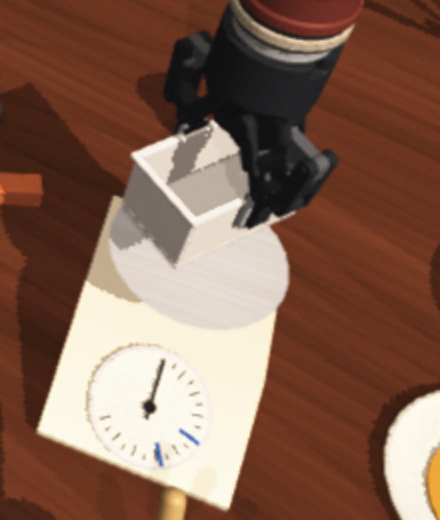

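The scene crop shows the tub in hand above the pan, with the dial and pointer clear. I'll lower it now.

Call:
servo_tool(
  increments=[
    [0.5,-0.6,13.6,20,0],
    [0.5,0,0,18,0],
    [0.5,0,0,3,0],
    [0.5,0,0,0,0],
    [0.5,0,0,0,0],
  ],
)

```text
t: 6.05
tool_pos: [0.5819, 0.3662, 0.1394]
tool_rot: [0.72, 3.057, 0.002]
contact_force: [0.9, 0.5, -1.4]
opening: 0.0654
grip_force: 30.3
```

Run:
```python
from h import *
to(581,366,138)
save('side','d3.png',(220,80,420,230),3)
```

```text
t6.0 pos [581.9 366.2 139.4] yhead 63.5 tilt 0.09 open 65.4 F [ 0.9  0.5 -1.4] grip 30.3 q6 -0.65
tx 0.7 ty -0.6 tz 1.4 |1| spin 0.0
tx 0.7 ty -0.6 tz 1.4 |1| spin 0.0
```

View pics/d3.png

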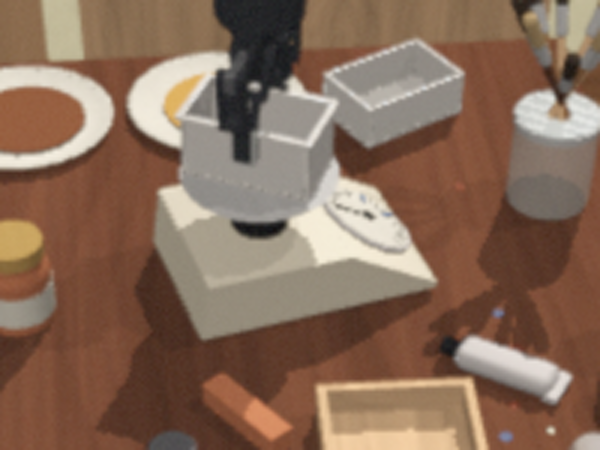

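Call:
servo_tool(
  increments=[
    [0.5,0.7,-0.6,2,0],
    [0.5,0,0,2,0],
    [0.5,0,0,0,0],
  ],
)

```text
t: 6.48
tool_pos: [0.5804, 0.3661, 0.1341]
tool_rot: [-0.72, -3.058, 0.0]
contact_force: [-0.2, 0.6, -1.0]
opening: 0.0659
grip_force: 30.3
```

Call:
servo_tool(
  increments=[
    [0.5,0,0,3,0],
    [0.5,0,0,0,0],
    [0.5,0,0,0,0],
  ],
)

```text
t: 6.85
tool_pos: [0.5806, 0.3661, 0.1314]
tool_rot: [0.72, 3.058, 0.0]
contact_force: [-0.6, 0.4, 0.3]
opening: 0.0657
grip_force: 30.3
```

Call:
servo_tool(
  increments=[
    [0.85,0,0,0,0],
    [1,0,0,0,0],
    [1,0,0,0,0],
    [1,0,0,-20,0],
    [1,0,0,-60,0],
    [1,0,0,-40,0],
    [1,0,0,0,0],
    [1,0,0,0,0],
  ],
)

```text
t: 7.85
tool_pos: [0.5805, 0.366, 0.2519]
tool_rot: [0.72, 3.058, 0.001]
contact_force: [0.4, 0.4, -0.6]
opening: 0.0854
grip_force: 0.0
```

Run:
```python
from h import *
pose()
save('wrist','w4.png')
```

```text
t7.8 pos [580.5 366.  251.9] yhead 63.5 tilt 0.03 open 85.4 F [ 0.4  0.4 -0.6] grip 0.0 q6 -0.65
```

View pics/w4.png

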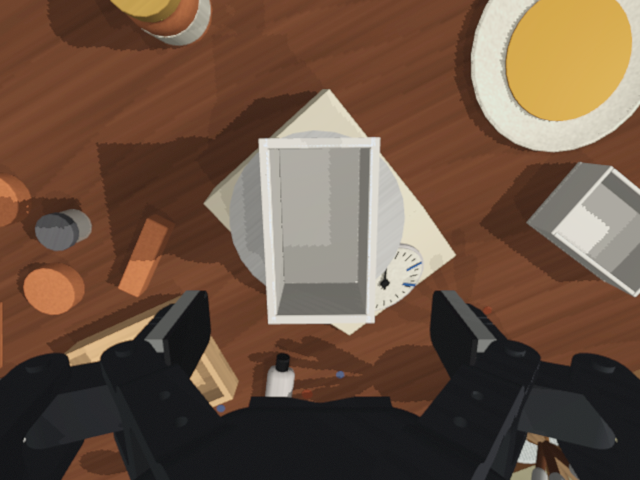

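Run:
```python
from h import *
C=cam('wrist');P=ray(C,[(260,139),(380,138),(373,322),(269,323)],.168)*1000
print(P.mean(0).round(1));L=(P[2]+P[3]-P[0]-P[1])/2;print(np.hypot(*L[:2]),np.degrees(np.arctan2(L[1],L[0])),np.hypot(*(P[1]-P[0])[:2]))
print('pan',(ray(C,[(230,215),(404,215),(317,131)],.108)*1000).round(1).tolist())
im=get_image('wrist');
for b in blobs(im,C):
    if b[2]<110:print(*b)
to(555,167,120)
```

```text
[577.5 368.1 168. ]
120.20273415989878 -26.148473240257537 70.69880212755834
pan [[544.9, 304.7, 108.0], [606.0, 427.5, 108.0], [518.4, 394.7, 108.0]]
[539.  48.] [540.  48.] 56 55 9 [ 49. 292.]
[568. 145.] [566. 146.] 48 24 -55 [136. 277.]
[428.  79.] [428.  81.] 19 17 -39 [  7. 191.]
[366. 335.] [366. 335.] 19 10 -60 [185.   7.]
t8.0 pos [579.8 365.7 249.6] yhead 63.5 tilt 0.16 open 85.4 F [ 0.5 -0.1 -0.4] grip 0.0 q6 -0.65
tx -66.4 ty -188.9 tz 129.6 |200| spin 0.0
tx -66.4 ty -188.9 tz 129.6 |200| spin 0.0
```

Run:
```python
from h import *
to(555,167,140,35)
im=get_image('side')
for b in blobs(im,cam('side'),.022):
    if b[2]<110 and 350<b[0][0]<800 and abs(b[0][1])<260: print(*b)
```

```text
t8.0 pos [579.8 365.7 249.6] yhead 63.5 tilt 0.16 open 85.4 F [ 0.5 -0.1 -0.4] grip 0.0 q6 -0.65
tx -66.4 ty -188.9 tz 109.6 |200| spin 28.5
tx -148.5 ty -134.3 tz 109.6 |200| spin 28.5
[ 424. -168.] [ 423. -167.] 88 24 -43 [253. 331.]
[ 550. -172.] [ 550. -171.] 55 52 85 [314. 328.]
[554. -56.] [553. -55.] 89 24 -40 [311. 285.]
[438. -59.] [438. -57.] 88 24 76 [258. 290.]
[538.  53.] [538.  54.] 52 51 -5 [300. 249.]
```

Call:
servo_tool(
  increments=[
    [1,0,0,0,9.5],
    [1,0,0,0,9.5],
    [1,0,0,0,9.5],
    [1,-37,-33,0,0],
    [1,-37,-33,0,0],
    [1,-37,-33,20,0],
    [1,-37,-34,40,0],
    [1,0,0,50,0],
    [1,0,0,0,0],
    [1,0,0,0,0],
  ],
)

```text
t: 9.25
tool_pos: [0.5572, 0.1704, 0.1435]
tool_rot: [1.449, 2.786, 0.001]
contact_force: [0.8, 0.5, 0.8]
opening: 0.0855
grip_force: 0.0
```

```bash
cat >> h.py <<'E'
def wl(x,y,amin=400,z=.011,r=60):
    o,_=pose();C=cam('wrist',o);im=get_image('wrist')
    for b in blobs(im,C,z,amin):
        if np.hypot(b[0][0]-x,b[0][1]-y)<r: print(*b)
E
python3 - <<'E'
from h import *
wl(555,167)
E
```

```text
t9.2 pos [557.2 170.4 143.5] yhead 35.0 tilt 0.05 open 85.5 F [0.8 0.5 0.8] grip 0.0 q6 -0.44
[553. 168.] [554. 166.] 92 24 -55 [312. 223.]
```

Run:
```python
from h import *
to(554,167,7,35)
```

```text
t9.3 pos [558.  170.6 144.7] yhead 35.0 tilt 0.18 open 85.4 F [ 0.7 -0.2  0.6] grip 0.0 q6 -0.44
tx -0.7 ty -5.4 tz 137.7 |5| spin 0.0
tx -0.7 ty -5.4 tz 137.7 |5| spin 0.0
```

Call:
servo_tool(
  increments=[
    [0.6,-0.5,-4.5,40,0],
    [0.6,0,0,55,0],
    [0.6,0,0,42,0],
    [0.6,0,0,0,0],
    [0.1,0,0,0,0],
    [0.1,0,0,0,0],
    [0.1,0,0,0,0],
    [0.1,0,0,0,0],
    [0.1,0,0,-60,0],
    [0.1,0,0,-60,0],
    [0.1,0,0,-60,0],
    [0.1,0,0,-40,0],
  ],
  force=40,
)

```text
t: 10.8
tool_pos: [0.5544, 0.1671, 0.2307]
tool_rot: [1.448, 2.782, 0.006]
contact_force: [-0.2, 0.3, -0.9]
opening: 0.0228
grip_force: 40.7
```

Call:
servo_tool(
  increments=[
    [0.1,0,0,0,-9.7],
    [0.1,0,0,0,-9.7],
    [0.1,0,0,0,-9.7],
    [0.1,0,0,0,0],
    [0.1,0,0,0,0],
  ],
)

```text
t: 11.42
tool_pos: [0.5533, 0.1669, 0.2259]
tool_rot: [0.708, 3.06, 0.0]
contact_force: [0.5, -0.6, -0.7]
opening: 0.0227
grip_force: 40.7
```

Run:
```python
from h import *
to(571,355,175,64)
```

```text
t11.4 pos [553.3 166.9 225.9] yhead 64.0 tilt 0.05 open 22.7 F [ 0.5 -0.6 -0.7] grip 40.7 q6 -0.95
tx 66.7 ty 176.8 tz 50.9 |189| spin -0.0
tx 66.6 ty 176.8 tz 50.9 |189| spin -0.0
```

Call:
servo_tool(
  increments=[
    [0.1,16.7,44.2,0,0],
    [0.1,16.7,44.2,0,0],
    [0.1,16.7,44.2,0,0],
    [0.1,16.5,44.2,0,0],
    [0.1,0,0,25,0],
    [0.1,0,0,27,0],
    [0.1,0,0,0,0],
    [0.1,0,0,0,0],
  ],
)

```text
t: 12.42
tool_pos: [0.5711, 0.3551, 0.1746]
tool_rot: [0.705, 3.06, 0.001]
contact_force: [0.1, 0.0, -0.5]
opening: 0.0231
grip_force: 40.7
```

Run:
```python
from h import *
to(571,355,172,64)
```

```text
t12.4 pos [571.1 355.1 174.6] yhead 64.0 tilt 0.08 open 23.1 F [ 0.1  0.  -0.5] grip 40.7 q6 -0.67
tx 0.0 ty -0.2 tz 2.6 |0| spin 0.0
tx 0.0 ty -0.2 tz 2.6 |0| spin 0.0
```

Call:
servo_tool(
  increments=[
    [0.1,0,0,2.5,0],
    [0.1,0,0,0,0],
    [0.65,0,0,0,0],
    [0.65,0,0,0,0],
    [0.65,0,0,-5,0],
    [0.65,0,0,-50,0],
    [0.65,0,0,0,4.7],
    [0.65,0,0,0,4.7],
    [0.65,0,0,0,4.6],
    [0.65,0,0,0,0],
  ],
)

```text
t: 13.68
tool_pos: [0.5707, 0.3551, 0.2263]
tool_rot: [1.07, 2.953, 0.001]
contact_force: [-0.3, 0.7, -0.5]
opening: 0.0553
grip_force: 0.0
```

Run:
```python
from h import *
to(553.5,-55.5,140,50)
save('wrist','w5.png')
```

```text
t13.7 pos [570.7 355.1 226.3] yhead 50.2 tilt 0.03 open 55.3 F [-0.3  0.7 -0.5] grip 0.0 q6 -0.43
tx -249.9 ty -326.3 tz 86.3 |411| spin 0.2
tx -250.8 ty -325.6 tz 86.3 |411| spin 0.2
```

View pics/w5.png

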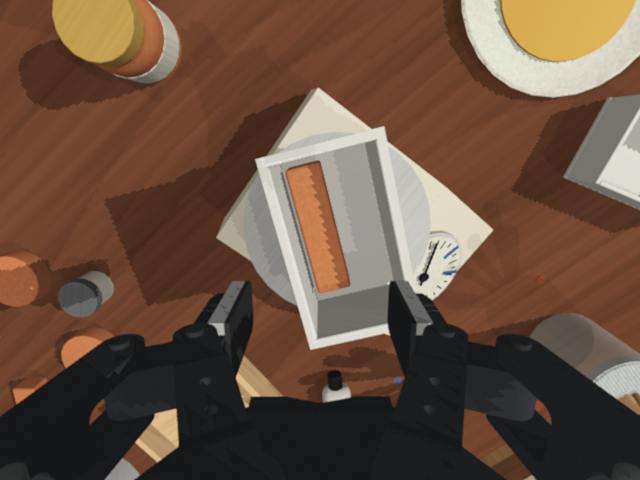

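The first block lies flat on the left side of the tub. Next is B3.

Call:
servo_tool(
  increments=[
    [0.65,-35.7,-46.6,0,0],
    [0.65,-35.7,-46.6,0,0],
    [0.65,-35.7,-46.6,0,0],
    [0.65,-35.7,-46.6,0,0],
    [0.65,-35.7,-46.6,0,0],
    [0.65,-35.7,-46.6,10,0],
    [0.65,-35.7,-46.6,36,0],
    [0.65,0,0,40,0],
    [0.65,0,0,0,0],
  ],
)

```text
t: 14.85
tool_pos: [0.5506, -0.0502, 0.1396]
tool_rot: [-1.07, -2.946, 0.001]
contact_force: [-0.3, 0.6, 1.1]
opening: 0.0553
grip_force: 0.0
```

```bash
cat >> h.py <<'E'
def dial(im=None):
    if im is None: im=get_image('scene')
    x0,y0,x1,y1=430,360,520,450;c=cv2.resize(im[y0:y1,x0:x1],None,fx=4,fy=4,interpolation=cv2.INTER_CUBIC)
    hs=cv2.cvtColor(c,cv2.COLOR_RGB2HSV)
    return c,hs
E
python3 - <<'E'
from h import *
wl(553,-55)
c,hs=dial();cv2.imwrite('pics/dl.png',c[:,:,::-1])
print([hs[v,u].tolist() for u,v in((180,130),(120,200),(250,180),(40,60),(60,150),(300,100),(240,60))])
E
```

```text
t14.8 pos [550.6 -50.2 139.6] yhead 50.1 tilt 0.44 open 55.3 F [-0.3  0.6  1.1] grip 0.0 q6 -1.10
[553. -56.] [555. -58.] 92 24 -39 [316. 233.]
[[21, 17, 252], [22, 19, 251], [25, 13, 252], [23, 25, 252], [15, 35, 224], [23, 30, 252], [23, 30, 251]]
```

View pics/dl.png

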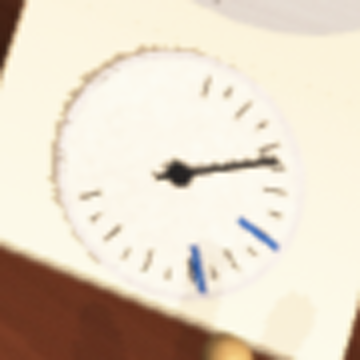

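The dial points at (275,161) about centre (179,174), which is ≈0.245 kg. The tape marks sit at 110° and 150°, as expected. B3 is confirmed at (554,−57).

Run:
```python
from h import *
to(554,-56.5,7)
```

```text
t14.9 pos [553.7 -49.9 144.1] yhead 50.2 tilt 0.04 open 55.7 F [ 0.3 -0.4  0.1] grip 0.0 q6 -1.10
tx -4.5 ty -4.9 tz 137.1 |7| spin 0.0
tx -4.5 ty -4.9 tz 137.1 |7| spin 0.0
```

Call:
servo_tool(
  increments=[
    [0.6,-4.5,-4.9,40,0],
    [0.6,0,0,55,0],
    [0.6,0,0,42,0],
    [0.6,0,0,0,0],
    [0.1,0,0,0,0],
    [0.1,0,0,0,0],
    [0.1,0,0,0,0],
    [0.1,0,0,0,0],
    [0.1,0,0,-60,0],
    [0.1,0,0,-60,0],
    [0.1,0,0,-60,-6.9],
    [0.1,0,0,-40,-6.9],
  ],
  force=40,
)

```text
t: 16.45
tool_pos: [0.5547, -0.057, 0.2316]
tool_rot: [0.702, 3.055, -0.0]
contact_force: [0.8, -0.2, -1.5]
opening: 0.0228
grip_force: 40.4
```

Run:
```python
from h import *
to(584,381,175,64)
```

```text
t16.4 pos [554.7 -57.  231.6] yhead 64.1 tilt 0.38 open 22.8 F [ 0.8 -0.2 -1.5] grip 40.4 q6 -1.36
tx 164.7 ty 406.9 tz 56.6 |439| spin 0.1
tx 165.7 ty 406.5 tz 56.6 |439| spin 0.1
```

Call:
servo_tool(
  increments=[
    [0.1,20.6,50.9,0,0],
    [0.1,20.6,50.9,0,0],
    [0.1,20.6,50.9,0,0],
    [0.1,20.6,50.9,0,0],
    [0.1,20.6,50.9,0,0],
    [0.1,20.6,50.9,0,0],
    [0.1,20.6,50.9,0,0],
    [0.1,20.6,50.9,0,0],
    [0.1,0,0,25,0],
    [0.1,0,0,27,0],
    [0.1,0,0,0,0],
  ],
)

```text
t: 17.82
tool_pos: [0.5831, 0.3809, 0.1718]
tool_rot: [-0.708, -3.057, 0.005]
contact_force: [-0.8, 0.6, -0.4]
opening: 0.023
grip_force: 40.4
```

Run:
```python
from h import *
to(584,381,167,64)
```

```text
t17.8 pos [583.1 380.9 171.8] yhead 63.9 tilt 0.28 open 23.0 F [-0.8  0.6 -0.4] grip 40.4 q6 -0.64
tx -0.7 ty 0.5 tz 4.8 |1| spin -0.1
tx -0.7 ty 0.5 tz 4.8 |1| spin -0.1
```

Call:
servo_tool(
  increments=[
    [0.1,-0.7,0.5,4.8,0],
    [0.1,0,0,0,0],
    [0.65,0,0,0,0],
    [0.65,0,0,0,0],
    [0.65,0,0,-5,0],
    [0.65,0,0,-55,0],
    [0.65,0,0,0,10.4],
    [0.65,0,0,0,10.4],
    [0.65,0,0,0,10.4],
    [0.65,0,0,0,10.4],
    [0.65,0,0,0,10.4],
    [0.65,0,0,0,10.4],
  ],
)

```text
t: 19.32
tool_pos: [0.5857, 0.3816, 0.23]
tool_rot: [2.199, 2.244, 0.001]
contact_force: [-0.3, 0.1, 0.7]
opening: 0.0553
grip_force: 0.0
```

```bash
cat >> h.py <<'E'
def needle():
    c,hs=dial();d=c.max(2)<90;yy,xx=np.nonzero(d);u=xx-179;v=yy-174;r=np.hypot(u,v);k=(r>25)&(r<97)
    a=np.arctan2(-v[k],u[k]);h=np.histogram(a,60,(-np.pi,np.pi));i=h[0].argmax();m=h[1][i]+.05
    s=np.abs(np.angle(np.exp(1j*(a-m))))<.2;ang=np.angle(np.exp(1j*a[s]).mean());w=(np.radians(73.4)-ang)%(2*np.pi)/4.57
    print('needle deg %.1f -> %.3f kg (n=%d)'%(np.degrees(ang),w,s.sum()))
E
python3 - <<'E'
from h import *
to(438,-58,140,-14)
needle()
E
```

```text
t19.3 pos [585.7 381.6 230. ] yhead 1.2 tilt 0.04 open 55.3 F [-0.3  0.1  0.7] grip 0.0 q6 0.45
tx -436.6 ty -156.6 tz 90.0 |464| spin 15.2
tx -462.3 ty -37.0 tz 90.0 |464| spin 15.2
needle deg -19.4 -> 0.354 kg (n=1)
```

Call:
servo_tool(
  increments=[
    [0.65,0,0,0,7.6],
    [0.65,0,0,0,7.6],
    [0.65,-57.8,-4.6,0,0],
    [0.65,-57.8,-4.6,0,0],
    [0.65,-57.8,-4.6,0,0],
    [0.65,-57.8,-4.6,0,0],
    [0.65,-57.8,-4.6,0,0],
    [0.65,-57.8,-4.6,0,0],
    [0.65,-57.8,-4.6,0,0],
    [0.65,-57.8,-4.6,20,0],
    [0.65,0,0,40,0],
    [0.65,0,0,30,0],
  ],
)

```text
t: 20.88
tool_pos: [0.4399, -0.0599, 0.1387]
tool_rot: [2.47, 1.941, 0.001]
contact_force: [0.1, 0.3, -0.2]
opening: 0.055
grip_force: 0.0
```

```bash
sed -i 's/c.max(2)<90/c.max(2)<150/; s/(r<97)/(r<78)/' h.py
python3 - <<'E'
from h import *
wl(438,-58)
needle()
to(438,-58,7,-14)
E
```

```text
t20.9 pos [439.9 -59.9 138.7] yhead -13.7 tilt 0.04 open 55.0 F [ 0.1  0.3 -0.2] grip 0.0 q6 -0.06
[439. -56.] [438. -58.] 94 25 76 [316. 221.]
needle deg -18.8 -> 0.352 kg (n=252)
t21.0 pos [437.8 -58.6 136. ] yhead -13.6 tilt 0.39 open 55.5 F [-0.1 -0.3 -0.3] grip 0.0 q6 -0.06
tx 0.6 ty 0.1 tz 129.0 |1| spin 0.4
tx 0.6 ty 0.1 tz 129.0 |1| spin 0.4
```

Call:
servo_tool(
  increments=[
    [0.6,0.6,0,40,0],
    [0.6,0,0,50,0],
    [0.6,0,0,39,0],
    [0.6,0,0,0,0],
    [0.1,0,0,0,0],
    [0.1,0,0,0,0],
    [0.1,0,0,0,0],
    [0.1,0,0,0,0],
    [0.1,0,0,-60,0],
    [0.1,0,0,-60,-10],
    [0.1,0,0,-60,-10],
    [0.1,0,0,-40,-10],
  ],
  force=40,
)

```text
t: 22.48
tool_pos: [0.4414, -0.0586, 0.2352]
tool_rot: [1.873, 2.515, 0.003]
contact_force: [0.7, -0.0, -1.3]
opening: 0.0226
grip_force: 40.3
```

Call:
servo_tool(
  increments=[
    [0.1,0,0,0,-10],
    [0.1,0,0,0,-10],
    [0.1,0,0,0,-10],
    [0.1,0,0,0,-10],
    [0.1,0,0,0,-7.8],
    [0.1,0,0,0,0],
  ],
)

```text
t: 23.22
tool_pos: [0.4405, -0.0584, 0.2312]
tool_rot: [0.706, 3.06, -0.0]
contact_force: [-0.6, -0.0, -0.9]
opening: 0.0223
grip_force: 40.3
```

Run:
```python
from h import *
to(577.5,368,162,64)
```

```text
t23.2 pos [440.5 -58.4 231.2] yhead 64.0 tilt 0.08 open 22.3 F [-0.6 -0.  -0.9] grip 40.3 q6 -1.42
tx 63.7 ty 443.3 tz 69.2 |448| spin 0.0
tx 63.8 ty 443.3 tz 69.2 |448| spin 0.0
```

Call:
servo_tool(
  increments=[
    [0.1,8,55.4,0,0],
    [0.1,8,55.4,0,0],
    [0.1,8,55.4,0,0],
    [0.1,8,55.4,0,0],
    [0.1,8,55.4,0,0],
    [0.1,8,55.4,0,0],
    [0.1,8,55.4,0,0],
    [0.1,8,55.4,0,0],
    [0.1,0,0,25,0],
    [0.1,0,0,37,0],
    [0.1,0,0,0,0],
  ],
)

```text
t: 24.6
tool_pos: [0.5742, 0.3673, 0.1642]
tool_rot: [-0.705, -3.055, 0.008]
contact_force: [-0.8, -0.1, -1.1]
opening: 0.0225
grip_force: 40.4
```

Run:
```python
from h import *
to(577.5,368,162,64)
```

```text
t24.6 pos [574.2 367.3 164.2] yhead 64.0 tilt 0.46 open 22.5 F [-0.8 -0.1 -1.1] grip 40.4 q6 -0.66
tx -2.7 ty 2.1 tz 2.2 |3| spin 0.0
tx -2.7 ty 2.1 tz 2.2 |3| spin 0.0
```

Call:
servo_tool(
  increments=[
    [0.1,-2.5,2,2.2,0],
    [0.1,0,0,0,0],
    [0.5,0,0,0,0],
    [0.5,0,0,0,0],
    [0.5,0,0,-5,0],
    [0.65,0,0,-60,0],
    [0.65,0,0,-40,0],
    [1,0,0,0,0],
    [1,0,0,0,0],
    [1,0,0,0,0],
    [1,0,0,0,0],
    [1,0,0,0,0],
  ],
)

```text
t: 26.1
tool_pos: [0.5793, 0.3688, 0.2702]
tool_rot: [-0.704, -3.061, 0.001]
contact_force: [-0.4, -0.0, -0.6]
opening: 0.0851
grip_force: 0.0
```

Call:
servo_tool(
  increments=[
    [1,0,0,0,0],
    [1,0,0,0,0],
    [1,0,0,0,0],
    [1,0,0,0,0],
    [1,0,0,0,0],
  ],
)

```text
t: 26.72
tool_pos: [0.5796, 0.369, 0.2713]
tool_rot: [0.704, 3.062, 0.0]
contact_force: [-0.3, -0.2, 0.5]
opening: 0.0855
grip_force: 0.0
```

Run:
```python
from h import *
pose();needle()
save('wrist','w6.png')
```

```text
t26.7 pos [579.6 369.  271.3] yhead 64.1 tilt 0.01 open 85.5 F [-0.3 -0.2  0.5] grip 0.0 q6 -0.66
needle deg -44.1 -> 0.449 kg (n=194)
```

View pics/w6.png

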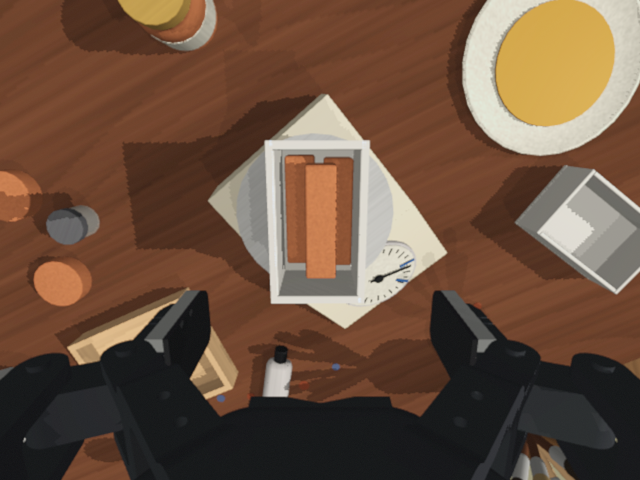

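Needle at −44°, ≈0.449 kg, just past the first tape. The third block sits on top, centred. Next I carry the loaded tub to the slab.

Run:
```python
from h import *
C=cam('wrist');P=ray(C,[(266,141),(369,141),(359,302),(273,303)],.152)*1000
m=P.mean(0);L=(P[2]+P[3]-P[0]-P[1])/2;print(m.round(1),np.hypot(*L[:2]),np.degrees(np.arctan2(L[1],L[0])))
to(m[0],m[1],113,64)
```

```text
[578.5 367.7 152. ] 121.16094705138573 -26.53079921620152
t26.8 pos [579.6 369.  271.3] yhead 64.1 tilt 0.00 open 85.6 F [ 0.3  0.3 -0.3] grip 0.0 q6 -0.66
tx 0.5 ty -1.6 tz 158.3 |2| spin 0.1
tx 0.5 ty -1.6 tz 158.3 |2| spin 0.1
```

Call:
servo_tool(
  increments=[
    [1,0.5,-1.6,50,0.5],
    [1,0,0,50,0],
    [1,0,0,40,0],
    [1,0,0,18,0],
    [1,0,0,0,0],
    [0.5,0,0,0,0],
    [0.5,0,0,0,0],
    [0.5,0,0,0,0],
    [0.5,0,0,0,0],
    [0.5,0,0,-20,0],
    [0.5,0,0,-40,0],
    [0.5,0,0,-40,0],
  ],
  force=40,
)

```text
t: 28.32
tool_pos: [0.577, 0.3673, 0.2132]
tool_rot: [-0.716, -3.055, 0.004]
contact_force: [1.4, 0.6, -4.3]
opening: 0.065
grip_force: 52.1
```

Run:
```python
from h import *
to(568,-341,220)
needle()
```

```text
t28.3 pos [577.  367.3 213.2] yhead 63.6 tilt 0.25 open 65.0 F [ 1.4  0.6 -4.3] grip 52.1 q6 -0.65
tx -306.8 ty -638.4 tz -6.8 |708| spin 0.0
tx -306.8 ty -638.4 tz -6.8 |708| spin 0.0
needle deg 74.1 -> 1.372 kg (n=345)
```

Call:
servo_tool(
  increments=[
    [0.5,-20,-42,0,0],
    [0.5,-25.6,-53.2,0,0],
    [0.5,-25.6,-53.2,0,0],
    [0.5,-25.6,-53.2,0,0],
    [0.5,-25.6,-53.2,0,0],
    [0.5,-25.6,-53.2,0,0],
    [0.5,-25.6,-53.2,0,0],
    [0.5,-25.6,-53.2,0,0],
    [0.5,-25.6,-53.2,0,0],
    [0.5,-25.6,-53.2,0,0],
    [0.5,-25.6,-53.2,0,0],
    [0.5,-25.6,-53.2,0,0],
  ],
)

```text
t: 29.88
tool_pos: [0.5687, -0.3292, 0.2119]
tool_rot: [-0.717, -3.056, -0.003]
contact_force: [0.3, -0.2, -4.4]
opening: 0.0655
grip_force: 52.3
```

Call:
servo_tool(
  increments=[
    [0.5,-5,-11,30,0],
    [0.5,0,0,50,0],
    [0.5,0,0,50,0],
    [0.5,0,0,25,0],
    [0.5,0,0,0,0],
    [0.5,0,0,0,0],
  ],
)

```text
t: 30.62
tool_pos: [0.5699, -0.3405, 0.0594]
tool_rot: [0.717, 3.057, -0.001]
contact_force: [0.2, -0.7, -3.6]
opening: 0.0653
grip_force: 52.2
```

Run:
```python
from h import *
to(568,-341,40)
```

```text
t30.6 pos [ 569.9 -340.5   59.4] yhead 63.6 tilt 0.08 open 65.3 F [ 0.2 -0.7 -3.6] grip 52.2 q6 -1.76
tx 1.5 ty -1.2 tz 19.4 |2| spin 0.0
tx 1.5 ty -1.2 tz 19.4 |2| spin 0.0
```

Call:
servo_tool(
  increments=[
    [0.5,0,0,14,0],
    [0.5,0,0,3,0],
    [0.5,0,0,0,0],
  ],
)

```text
t: 31.0
tool_pos: [0.5698, -0.3406, 0.0427]
tool_rot: [0.717, 3.058, -0.001]
contact_force: [-3.4, 0.6, 1.9]
opening: 0.0654
grip_force: 53.3
```

Call:
servo_tool(
  increments=[
    [0.5,0,0,2,0],
    [0.5,0,0,0,0],
  ],
)

```text
t: 31.25
tool_pos: [0.5699, -0.3407, 0.0427]
tool_rot: [0.717, 3.058, -0.0]
contact_force: [-7.5, 4.4, 12.7]
opening: 0.0656
grip_force: 54.5
```

Call:
servo_tool(
  increments=[
    [0.5,0,0,2,0],
    [0.5,0,0,0,0],
  ],
)

```text
t: 31.5
tool_pos: [0.5702, -0.3409, 0.0426]
tool_rot: [0.717, 3.058, -0.0]
contact_force: [-11.8, 6.1, 20.0]
opening: 0.0646
grip_force: 55.4
```

Call:
servo_tool(
  increments=[
    [0.5,0,0,-3.5,0],
    [0.5,0,0,0,0],
    [0.8,0,0,0,0],
    [1,0,0,0,0],
    [1,0,0,0,0],
    [1,0,0,0,0],
    [1,0,0,-20,0],
    [1,0,0,-60,0],
    [1,0,0,-60,0],
    [1,0,0,-50,0],
    [1,0,0,0,0],
  ],
)

```text
t: 32.88
tool_pos: [0.572, -0.3421, 0.24]
tool_rot: [0.714, 3.046, -0.009]
contact_force: [-0.4, -0.3, -0.8]
opening: 0.0854
grip_force: 0.0
```

Run:
```python
from h import *
o,_=pose();save('wrist','w7.png')
for b in blobs(get_image('side'),cam('side'),.021):
    if b[2]<110 and 350<b[0][0]<800 and abs(b[0][1])<260: print(*b)
```

```text
t32.9 pos [ 572.  -342.1  240. ] yhead 63.6 tilt 0.80 open 85.4 F [-0.4 -0.3 -0.8] grip 0.0 q6 -1.76
[ 540. -169.] [ 538. -169.] 59 33 77 [309. 328.]
[ 418. -164.] [ 421. -165.] 93 27 -44 [250. 330.]
[533.  47.] [531.  47.] 57 39 -40 [298. 251.]
[430.  62.] [429.  62.] 58 54 88 [254. 250.]
```

View pics/w7.png

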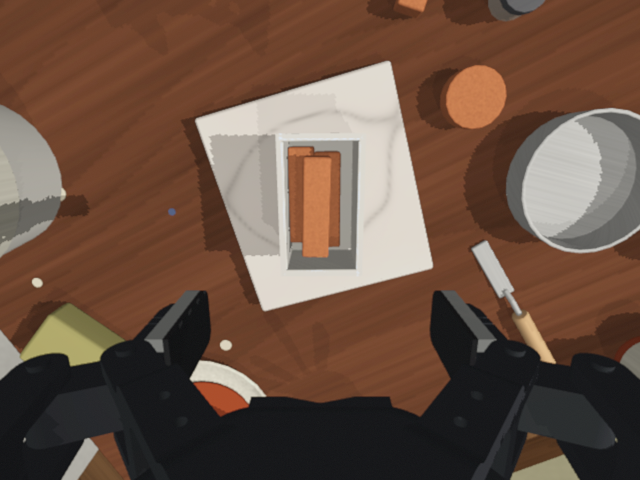

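The tub stands on the slab with all three blocks in it. Cake C1 is visible at (473,97), beside the tin.

Run:
```python
from h import *
wl(550,-171,z=.018)
to(550,-171,130,40)
```

```text
t33.0 pos [ 569.7 -340.5  232.7] yhead 63.6 tilt 0.16 open 85.4 F [-0.2  0.5 -0.7] grip 0.0 q6 -1.76
[ 550. -170.] [ 551. -171.] 54 54 -69 [477. 102.]
t33.0 pos [ 569.  -339.9  230.5] yhead 63.6 tilt 0.04 open 85.4 F [ 0.1  1.2 -0.9] grip 0.0 q6 -1.76
tx 92.1 ty 142.9 tz 100.5 |170| spin 23.6
tx 141.6 ty 94.1 tz 100.5 |170| spin 23.6
```

Call:
servo_tool(
  increments=[
    [0.85,0,0,0,10],
    [0.85,0,0,0,10],
    [0.85,0,0,0,3.6],
    [0.85,47.2,31.4,0,0],
    [0.85,47.2,31.4,0,0],
    [0.85,47.2,31.4,40,0],
    [0.85,0,0,60,0],
    [0.85,0,0,60,0],
    [0.85,0,0,40,0],
    [0.85,0,0,0,0],
  ],
)

```text
t: 34.28
tool_pos: [0.5463, -0.1745, 0.0287]
tool_rot: [-1.322, -2.836, -0.0]
contact_force: [-0.7, 0.4, 0.5]
opening: 0.0727
grip_force: 0.0
```

Run:
```python
from h import *
wl(550,-171,z=.018)
to(550,-171,3,40)
```

```text
t34.3 pos [ 546.3 -174.5   28.7] yhead 40.0 tilt 0.71 open 72.7 F [-0.7  0.4  0.5] grip 0.0 q6 -1.14
t34.3 pos [ 548.9 -175.8   32.1] yhead 40.0 tilt 0.35 open 72.4 F [ 0.   0.5 -0. ] grip 0.0 q6 -1.14
tx 2.9 ty 3.9 tz 29.1 |5| spin -0.0
tx 2.9 ty 3.9 tz 29.1 |5| spin -0.0
```

Call:
servo_tool(
  increments=[
    [0.85,2.9,3.9,15,0],
    [0.85,0,0,14,0],
    [0.85,0,0,0,0],
    [0.3,0,0,0,0],
    [0.3,0,0,0,0],
    [0.3,0,0,0,0],
    [0.3,0,0,0,0],
    [0.3,0,0,-40,0],
    [0.3,0,0,-40,0],
    [0.3,0,0,0,0],
  ],
)

```text
t: 35.58
tool_pos: [0.5545, -0.1731, 0.0895]
tool_rot: [1.325, 2.841, 0.0]
contact_force: [-0.1, 1.0, -1.0]
opening: 0.0542
grip_force: 42.7
```

Run:
```python
from h import *
to(641,-99,48)
```

```text
t35.6 pos [ 554.5 -173.1   89.5] yhead 40.0 tilt 0.41 open 54.2 F [-0.1  1.  -1. ] grip 42.7 q6 -1.13
tx 1.2 ty 113.9 tz 41.5 |114| spin 0.0
tx 1.2 ty 113.9 tz 41.5 |114| spin 0.0
```

Call:
servo_tool(
  increments=[
    [0.3,0.6,57,0,0],
    [0.3,0.6,57,0,0],
    [0.3,0,0,30,0],
    [0.3,0,0,12,0],
    [0.3,0,0,0,0],
    [0.85,0,0,0,0],
    [0.85,0,0,0,0],
    [0.85,0,0,-10,0],
    [0.85,0,0,-60,0],
    [0.85,0,0,0,0],
  ],
)

```text
t: 36.83
tool_pos: [0.6432, -0.0991, 0.1217]
tool_rot: [1.322, 2.836, 0.003]
contact_force: [0.8, 0.4, 0.0]
opening: 0.0724
grip_force: 0.0
```

Run:
```python
from h import *
wl(641,-99,z=.015,r=100)
to(538,54,110,40)
```

```text
t36.8 pos [643.2 -99.1 121.7] yhead 40.0 tilt 0.75 open 72.4 F [0.8 0.4 0. ] grip 0.0 q6 -0.97
[642. -97.] [644. -98.] 60 49 -87 [318. 227.]
t36.9 pos [641.4 -98.6 118.7] yhead 40.0 tilt 0.47 open 72.7 F [-0.3 -0.4 -0.6] grip 0.0 q6 -0.97
tx 183.4 ty 18.9 tz 8.7 |184| spin -0.0
tx 183.4 ty 18.9 tz 8.7 |184| spin -0.0
```

Cake 1 is in the tin. Next is C2.

Call:
servo_tool(
  increments=[
    [0.85,45.8,4.7,0,0],
    [0.85,45.8,4.7,0,0],
    [0.85,45.8,4.7,0,0],
    [0.85,45.8,4.7,0,0],
    [0.85,0,0,0,0],
    [0.85,0,0,0,0],
  ],
)

```text
t: 37.62
tool_pos: [0.5354, 0.0543, 0.1135]
tool_rot: [1.327, 2.847, -0.001]
contact_force: [0.9, 0.0, 0.2]
opening: 0.0726
grip_force: 0.0
```

Run:
```python
from h import *
wl(538,54,z=.018)
to(538,54,3,40)
```

```text
t37.6 pos [535.4  54.3 113.5] yhead 40.0 tilt 0.02 open 72.6 F [0.9 0.  0.2] grip 0.0 q6 -0.74
[539.  55.] [539.  54.] 56 55 -37 [323. 238.]
t37.7 pos [535.8  54.  113.6] yhead 40.0 tilt 0.02 open 72.4 F [-0.2 -0.7  0. ] grip 0.0 q6 -0.74
tx -1.4 ty 1.7 tz 110.6 |2| spin -0.0
tx -1.4 ty 1.7 tz 110.6 |2| spin -0.0
```

Call:
servo_tool(
  increments=[
    [0.85,-1.5,2.2,55,0],
    [0.85,0,0,40,0],
    [0.85,0,0,15,0],
    [0.85,0,0,0,0],
    [0.3,0,0,0,0],
    [0.3,0,0,0,0],
    [0.3,0,0,0,0],
    [0.3,0,0,0,0],
    [0.3,0,0,-40,0],
    [0.3,0,0,-45,0],
    [0.3,0,0,0,0],
  ],
)

```text
t: 39.05
tool_pos: [0.5413, 0.0549, 0.0936]
tool_rot: [1.324, 2.84, 0.006]
contact_force: [1.1, -0.2, -1.5]
opening: 0.0538
grip_force: 42.8
```

Run:
```python
from h import *
to(686,-73,48)
```

```text
t39.0 pos [541.3  54.9  93.6] yhead 40.0 tilt 0.53 open 53.8 F [ 1.1 -0.2 -1.5] grip 42.8 q6 -0.73
tx -191.0 ty 28.6 tz 45.6 |193| spin 0.0
tx -191.0 ty 28.6 tz 45.6 |193| spin 0.0
```

Call:
servo_tool(
  increments=[
    [0.3,-47.7,7.2,0,0],
    [0.3,-47.7,7.2,0,0],
    [0.3,-47.7,7.2,0,0],
    [0.3,-47.7,7,0,0],
    [0.3,0,0,30,0],
    [0.3,0,0,14,0],
    [0.3,0,0,0,0],
    [0.85,0,0,0,0],
    [0.85,0,0,0,0],
    [0.85,0,0,-10,0],
    [0.85,0,0,-60,0],
    [0.85,0,0,0,0],
  ],
)

```text
t: 40.55
tool_pos: [0.6873, -0.0738, 0.1236]
tool_rot: [1.322, 2.835, 0.005]
contact_force: [0.7, -0.3, 0.1]
opening: 0.0727
grip_force: 0.0
```

Run:
```python
from h import *
wl(670,-99,z=.015,r=100)
to(428.5,64,110,40)
```

```text
t40.5 pos [687.3 -73.8 123.6] yhead 40.0 tilt 0.80 open 72.7 F [ 0.7 -0.3  0.1] grip 0.0 q6 -0.91
[687. -74.] [689. -75.] 59 48 -83 [318. 230.]
[637. -99.] [637. -99.] 62 51 -72 [238. 211.]
t40.6 pos [685.5 -73.5 120.4] yhead 40.0 tilt 0.52 open 72.3 F [ 0.1 -0.3 -0.2] grip 0.0 q6 -0.91
tx 270.6 ty -108.5 tz 10.4 |291| spin 0.0
tx 270.5 ty -108.5 tz 10.4 |291| spin 0.0
```

Call:
servo_tool(
  increments=[
    [0.85,54.1,-21.7,0,0],
    [0.85,54.1,-21.7,0,0],
    [0.85,54.1,-21.7,0,0],
    [0.85,54.1,-21.7,0,0],
    [0.85,54.1,-21.7,0,0],
    [0.85,0,0,0,10.5],
    [0.85,0,0,0,10.5],
    [0.85,0,0,0,10.5],
    [0.85,0,0,0,8.5],
    [0.85,0,0,0,0],
  ],
)

```text
t: 41.85
tool_pos: [0.4252, 0.0645, 0.1143]
tool_rot: [-2.219, -2.223, 0.001]
contact_force: [0.1, 0.9, 0.4]
opening: 0.0727
grip_force: 0.0
```

Run:
```python
from h import *
wl(428,64,z=.018)
to(428.5,64,3,0)
```

```text
t41.9 pos [425.2  64.5 114.3] yhead 0.1 tilt 0.04 open 72.7 F [0.1 0.9 0.4] grip 0.0 q6 -0.02
t41.9 pos [425.2  64.5 114.3] yhead 0.1 tilt 0.03 open 72.5 F [0.  0.9 0.7] grip 0.0 q6 -0.03
tx -0.5 ty 3.3 tz 111.3 |3| spin 0.1
tx -0.5 ty 3.3 tz 111.3 |3| spin 0.1
```

Run:
```python
from h import *
wl(428,64,z=.018,r=300,amin=100)
for n in('side','scene'):
  for b in blobs(get_image(n),cam(n),.02):
    if b[2]<110 and 350<b[0][0]<800 and abs(b[0][1])<260: print(n,*b)
save('side','d8.png')
```

```text
t41.9 pos [425.2  64.5 114.3] yhead 0.1 tilt 0.03 open 72.5 F [0.  0.9 0.7] grip 0.0 q6 -0.03
[ 262. -116.] [ 265. -116.] 79 24 55 [114. 454.]
[ 570. -106.] [ 569. -109.] 51 20 81 [501. 444.]
side [ 424. -167.] [ 424. -166.] 87 26 -43 [253. 332.]
side [641. -86.] [641. -86.] 60 40 -68 [352. 293.]
side [688. -60.] [688. -62.] 58 38 -61 [371. 282.]
side [429.  64.] [429.  64.] 55 54 88 [253. 249.]
scene [678. 155.] [675. 155.] 97 17 -2 [354. 330.]
scene [437.  68.] [435.  70.] 67 55 60 [386. 234.]
scene [ 435. -165.] [ 434. -164.] 78 45 -43 [302. 189.]
```

View pics/d8.png

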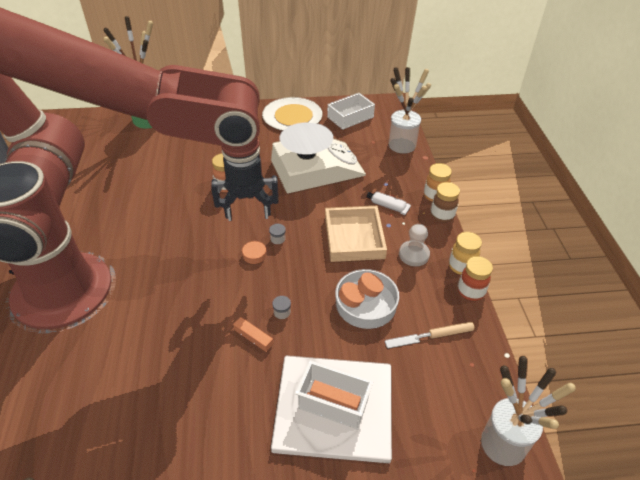

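The side view shows C3 still at (254,252), which is (429,64). The gripper's shadow hid it from the wrist mask. I'll grasp it.

Call:
servo_tool(
  increments=[
    [0.85,-0.5,3.3,55,0],
    [0.85,0,0,40,0],
    [0.85,0,0,16,0],
    [0.85,0,0,0,0],
    [0.3,0,0,0,0],
    [0.3,0,0,0,0],
    [0.3,0,0,0,0],
    [0.3,0,0,0,0],
    [0.3,0,0,-40,0],
    [0.3,0,0,-55,0],
    [0.3,0,0,0,0],
  ],
)

```text
t: 43.48
tool_pos: [0.4329, 0.0639, 0.1044]
tool_rot: [2.215, 2.216, 0.012]
contact_force: [0.9, -0.1, -1.4]
opening: 0.0544
grip_force: 42.9
```

Run:
```python
from h import *
to(686,-125,50,0)
```

```text
t43.5 pos [432.9  63.9 104.4] yhead 0.0 tilt 0.66 open 54.4 F [ 0.9 -0.1 -1.4] grip 42.9 q6 -0.02
tx -189.0 ty 253.1 tz 54.4 |316| spin 0.0
tx -188.9 ty 253.1 tz 54.4 |316| spin 0.0
```

Call:
servo_tool(
  increments=[
    [0.3,-31.5,42.2,0,0],
    [0.3,-31.5,42.2,0,0],
    [0.3,-31.5,42.2,0,0],
    [0.3,-31.5,42.2,0,0],
    [0.3,-31.5,42.2,0,0],
    [0.3,-31.5,42.2,0,0],
    [0.3,0,0,30,0],
    [0.3,0,0,23,0],
    [0.3,0,0,0,0],
  ],
)

```text
t: 44.6
tool_pos: [0.6786, -0.1257, 0.0412]
tool_rot: [-2.217, -2.219, 0.011]
contact_force: [-1.5, -6.5, -0.3]
opening: 0.0542
grip_force: 42.9
```

Call:
servo_tool(
  increments=[
    [0.85,0,0,0,0],
    [0.85,0,0,0,0],
    [0.85,0,0,-10,0],
    [0.85,0,0,-60,0],
    [0.85,0,0,-20,0],
    [0.85,0,0,0,0],
  ],
)

```text
t: 45.35
tool_pos: [0.6839, -0.1253, 0.1395]
tool_rot: [2.217, 2.218, 0.005]
contact_force: [0.0, 0.7, 0.3]
opening: 0.0728
grip_force: 0.0
```

Run:
```python
from h import *
wl(670,-99,z=.015,r=100)
to(423.5,-166,120,47)
```

```text
t45.4 pos [ 683.9 -125.3  139.5] yhead 0.0 tilt 0.35 open 72.8 F [0.  0.7 0.3] grip 0.0 q6 -0.29
[597. -38.] [597. -39.] 54 5 -90 [190. 103.]
[726. -30.] [725. -30.] 61 8 -89 [379.  90.]
[747. -86.] [748. -94.] 192 27 90 [406. 173.]
t45.4 pos [ 682.4 -124.9  136.5] yhead 0.0 tilt 0.09 open 72.7 F [-0.3  1.  -0. ] grip 0.0 q6 -0.29
tx -41.0 ty -258.9 tz 16.5 |262| spin -47.0
tx 161.4 ty -206.6 tz 16.5 |262| spin -47.0
```

Call:
servo_tool(
  increments=[
    [0.6,0,0,0,-9.4],
    [0.6,0,0,0,-9.4],
    [0.6,0,0,0,-9.4],
    [0.6,0,0,0,-9.4],
    [0.6,0,0,0,-9.4],
    [0.6,32.3,-41.3,0,0],
    [0.6,32.3,-41.3,0,0],
    [0.6,32.3,-41.3,0,0],
    [0.6,32.3,-41.3,0,0],
    [0.6,32.3,-41.3,0,0],
    [0.6,0,0,0,0],
    [0.6,0,0,0,0],
  ],
)

```text
t: 46.9
tool_pos: [0.4228, -0.1656, 0.1345]
tool_rot: [-1.151, -2.921, -0.001]
contact_force: [-0.2, -0.2, 0.1]
opening: 0.0516
grip_force: 0.0
```

Run:
```python
from h import *
wl(423,-166)
to(423.5,-166,7,47)
im=save('side','d9.png',(240,180,480,360),3)
```

```text
t46.9 pos [ 422.8 -165.6  134.5] yhead 47.0 tilt 0.09 open 51.6 F [-0.2 -0.2  0.1] grip 0.0 q6 -1.36
t47.0 pos [ 423.4 -165.7  135. ] yhead 47.0 tilt 0.06 open 51.0 F [-0.5 -0.1  0.3] grip 0.0 q6 -1.36
tx -0.3 ty -0.2 tz 128.0 |0| spin 0.0
tx -0.3 ty -0.2 tz 128.0 |0| spin 0.0
```

View pics/d9.png

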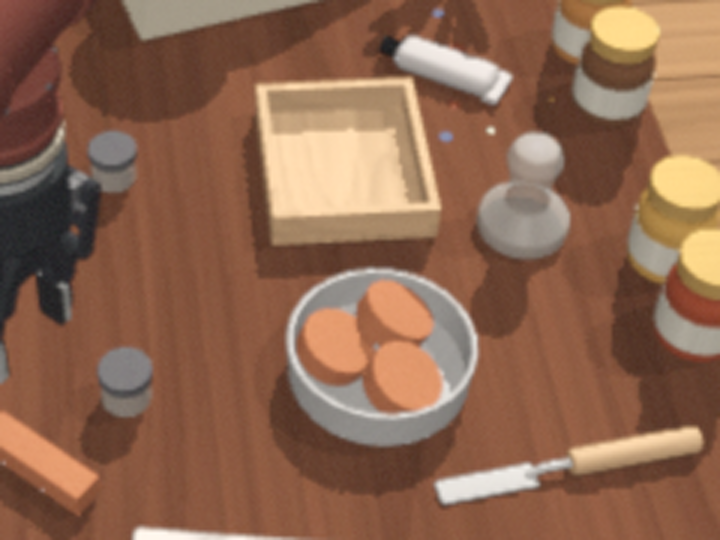

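All three cakes are in the tin. Block B1 is still in place (crop, bottom left), so I'll take it.

Call:
servo_tool(
  increments=[
    [0.6,0,0,40,0],
    [0.6,0,0,50,0],
    [0.6,0,0,38,0],
    [0.6,0,0,0,0],
    [0.1,0,0,0,0],
    [0.1,0,0,0,0],
    [0.1,0,0,0,0],
    [0.1,0,0,0,0],
    [0.1,0,0,-50,0],
    [0.1,0,0,-55,0],
    [0.1,0,0,0,0],
  ],
)

```text
t: 48.38
tool_pos: [0.4265, -0.1679, 0.1186]
tool_rot: [1.147, 2.912, -0.003]
contact_force: [-0.1, 0.3, -1.4]
opening: 0.0229
grip_force: 41.1
```

Run:
```python
from h import *
to(675,97,50,47)
```

```text
t48.4 pos [ 426.5 -167.9  118.6] yhead 47.0 tilt 0.67 open 22.9 F [-0.1  0.3 -1.4] grip 41.1 q6 -1.36
tx -1.1 ty 363.2 tz 68.6 |363| spin -0.0
tx -1.1 ty 363.2 tz 68.6 |363| spin -0.0
```

Call:
servo_tool(
  increments=[
    [0.1,0,60.5,0,0],
    [0.1,0,60.5,0,0],
    [0.1,0,60.5,0,0],
    [0.1,0,60.5,0,0],
    [0.1,0,60.5,0,0],
    [0.1,0,60.5,0,0],
    [0.1,0,0,0,0],
    [0.1,0,0,50,0],
    [0.1,0,0,40,0],
    [0.1,0,0,0,0],
  ],
)

```text
t: 49.62
tool_pos: [0.6679, 0.0988, 0.0191]
tool_rot: [-1.15, -2.917, 0.004]
contact_force: [0.0, 0.9, -1.5]
opening: 0.0233
grip_force: 43.2
```

Call:
servo_tool(
  increments=[
    [0.5,0,0,0,0],
    [0.5,0,0,0,0],
    [0.5,0,0,-20,0],
    [0.5,0,0,-60,0],
    [0.5,0,0,-60,0],
    [0.5,-40,-40,-20,0],
    [0.5,-40,-40,0,0],
    [0.5,-40,-40,0,0],
    [0.5,0,0,0,0],
  ],
)

```text
t: 50.75
tool_pos: [0.677, -0.074, 0.1853]
tool_rot: [1.158, 2.917, -0.0]
contact_force: [1.4, 0.2, -0.4]
opening: 0.043
grip_force: 0.0
```

Run:
```python
from h import *
pose();save('side','d10.png')
```

```text
t50.8 pos [677.  -74.  185.3] yhead 46.7 tilt 0.18 open 43.0 F [ 1.4  0.2 -0.4] grip 0.0 q6 -1.03
```

View pics/d10.png

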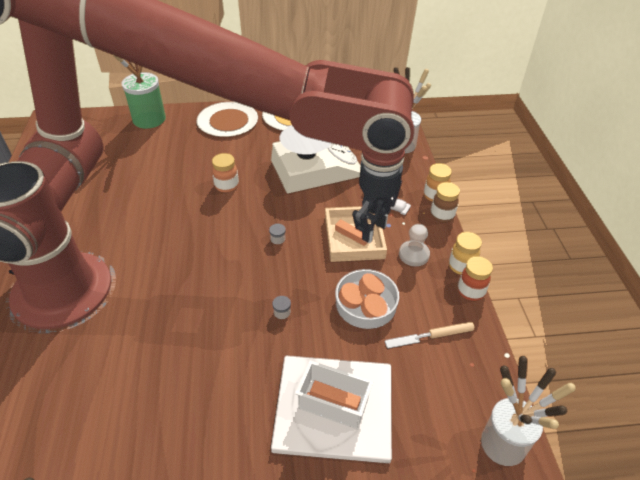

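The block is in the tray at (352,232), all three cakes are in the tin, and the tub is on the slab at (333,395). The arm is clear, so I'm handing in.

```bash
python3 -c "
from h import *
print(finish_job())"
```

```text
the job is handed in; nothing more can be done
None
```

I handed the job in at about 51 s of the 210 s allowed; it returned no verdict. By the dial the tub with three blocks read about 0.449 kg, inside the marks, and it now stands on the slab, with the leftover block in the tray and all three cakes in the tin.

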